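# Find a loaded tube's balance point on the balance stand

### The job

The closed square tube lying on the two black blocks is loaded unevenly inside, so its balance point is unknown. Lift it, lay it across the narrow steel edge of the balance stand, in line with the two lower rubber-topped stops, and slide it along until it balances: level on the steel edge alone, clear of both stops, let go and still. Set it down and slide it gently, without pressing hard on or dropping it onto the stand, do not let the tube fall to the table, and leave the other things where they are.

Things in the scene. Friction and masses are not known exactly. Their poses are not given: they have to be found in the camera images.
- tube_mid (a point): Mid-length centre (on the axis, half-way up) of the loose closed aluminium tube: 420 mm long (y axis), 25 mm wide (x), 25 mm high (z), black end caps, a dark line round it at mid-length. It starts lying on the black cradle, underside 40 mm above the table.
- cradle: Black fixed cradle, origin at the centre of its underside: strip 50 mm (x) by 300 mm (y), 8 mm high, with two blocks 60 mm (x) by 30 mm (y), centred 125 mm either side along y, flat tops 40 mm above the table. The tube lies along its y axis across both blocks.
- tube: The same tube, origin at mid-length on its underside, 12.5 mm below tube_mid. Mass 0.2 to 0.6 kg, most of it weights fixed inside, unseen: the centre of mass lies up to 90 mm from mid-length towards either end (felt as a moment when held). Let go off balance on the edge, its heavy end drops to a stop (slope 0.08 to 0.10 rad); it may swing for 2 to 4 s before it rests.
- edge (a point): Centre of the top of the stand's steel edge, 90 mm above the table: flat, 12 mm along the tube's direction (y axis), 18 mm wide (x), narrower than the tube, so fingers fit down beside the tube above it. It is bedded in rubber and rocks a little, damping the tube's swing. Below 58 mm the post is 30 mm (x) by 34 mm (y). The tube balances when its centre of mass is over these 12 mm.
- stand: Fixed balance stand, origin under the edge, on the table. Base plate 90 mm (x) by 300 mm (y), 12 mm high. Posts 110 mm either side along y carry rubber stops 20 mm (x) by 18 mm (y), tops 80 mm above the table, 10 mm below the edge top; they catch an unbalanced tube. The tube is to lie along y. Tube and stand must not meet with over 25 N.
- carton: Bystander: white closed carton 70 x 110 x 45 mm, on the table; origin at the centre of its underside.
- micrometer: Bystander: steel turned knob 36 mm across, 45 mm high, standing on the table; origin at the centre of its underside.
- driver: Bystander: screwdriver with a black handle, lying on the table, about 200 mm long.
- vblock: Bystander: dark steel block 50 x 60 x 40 mm on the table; origin at the centre of its underside.

How it is judged:
On the way, in this order (a step that is already met when the one before it is completed fails the run):
1. the tube is lifted clear of the cradle (contact force between tube and cradle below 0.05 N and height (world z) of tube_mid above 0.07 m), for 0.1 s.
2. the tube is laid on the stand's edge, in line with the stops (contact force between tube and stand above 0.3 N and height (world z) of tube_mid above 0.085 m and angle between the y axis of tube and the y axis of stand, either way round below 0.2 rad), for 0.1 s.
At the end, for the whole second after the job is handed in: The tube rests on the stand's steel edge alone, level within 0.04 rad (so clear of both stops), in line with the stand within 0.2 rad, its middle 98 to 107 mm above the table, released and still (under 10 mm/s and 0.05 rad/s) (angle between tube's own z axis and vertical below 0.04 rad and contact force between tube and stand above 1 N and height (world z) of tube_mid between 0.098 and 0.107 m and angle between the y axis of tube and the y axis of stand, either way round below 0.2 rad and linear speed of tube below 0.01 m/s and angular speed of tube below 0.05 rad/s); the robot touches nothing.
It fails at once if the tube is pressed or dropped on the stand with more than 25 N (contact force between tube and stand above 25 N).
It fails at once if the tube falls to the table (height (world z) of tube_mid below 0.04 m).
It fails at once if a bystander is moved more than 20 mm (distance of any of carton, micrometer, driver, vblock from where it was at the start of the episode above 0.02 m).
It also fails if it takes over 72 s, if anything falls off the work surface, if the arm or the gripper's body presses on something with over 40 N, if the wrist force passes 120 N, or if a joint passes its speed limit or range.

### The arm

A 6-joint arm with a two-finger parallel gripper is mounted at the origin on the work surface. World frame = base frame: x ahead of the robot, y to its left, z up, the work surface at z = 0. Lengths are in m, angles in rad, forces in N, time in s.
With the tool pointing down it reaches from about 0.325 to 0.85 m from the base axis. Payload 4.4 kg.
Tool frame: the origin (TCP) lies midway between the tips of the shut fingers; the grasp point (between the pads) lies 19 mm behind it; x points along the fingers, z is the direction in which the jaws open and shut, and the axes are right-handed (so a half turn about x gives the same grasp; the last joint's range is limited). The gripper opens to 94 mm and grips with 3 to 60 N. Pads are 16 mm wide; open, the fingers measure 119 mm over their backs; the gripper's body (75 mm by 177 mm) begins 78 mm behind the grasp point.
Start: joints at [-1.274, 0.207, 1.542, -0, 1.393, -0.15], TCP at [0.248, -0.519, 0.205] pointing down, gripper open.
Joint ranges: [-2.73, 2.73], [-0.86, 2.22], [0.23, 2.46], [-1.11, 4.25], [0.08, 2.63], [-2.82, 2.82]. Speed limits (rad/s): [2.79, 2.79, 3.14, 3.14, 3.14, 3.14].

### API

Orientations are given as a 3x3 rotation matrix whose columns are the frame's x, y, z axes.
In Python, from rig import arm gives the robot as it stands.
- The arm moves only by the tool carry_out, never from a script. Its argument "increments" is a list of rows, each an object of numbers: "tx", "ty", "tz": the shift along the world's x, y, z in mm; "twist": the turn about the world's z in degrees; "gripper": the closure, from 0 (fully open) to 1 (shut). In form: [{"tx": .., "ty": .., "tz": .., "twist": .., "gripper": ..}, ...]. A call has exactly 8 rows; each row shifts and turns the commanded pose from where the row before left it; what a row does not reach is not made up. A row lasts 1/10 s, in which the tool goes at most 50 mm and 8.59 degrees, less where a joint would pass 70% of its speed; a pose out of reach is approached as far as the arm can. A call is refused whole if a number of a shift passes 50 or a number of a turn 8.59, either way. A call with a gripper value outside its range is refused whole. The fingers move at their own pace and stop on an object; "force" is the grip in N (left out, the last holds). Time passes only in rows, so rows that do not move let the fingers close, or fill a call up. It gives the time, the measured TCP pose, the force and the opening at its end, in the units of the state.
- arm.observe(): the state, without advancing time (a new reading comes with each control period).
- arm.camera(name): name is "scene" or "top" or "wrist"; returns the picture (420x560x3 uint8, red, green, blue); there is no depth.
- arm.get_calibration(name): a dict with "intrinsics" (3x3 intrinsics, pixels), "R" (3x3) and "t" (3): a world point X has camera coordinates R X + t; the wrist camera has in their place "T_tool_cam" (4x4, takes a point from camera to tool coordinates, whose origin is the TCP and whose axes are the tool frame's). Camera axes: x right, y down, z forward; pixel columns grow to the right and rows downward; lengths in m; the calibration is good to about 2 mm. A picture is of the moment at which its call begins: read the wrist's pose just before it. get_calibration takes no time and is no camera call.
- arm.hand_in(): hands the job in, once; it reports no verdict.
Trained networks look in the newest picture that a camera, given by its name, has taken for a name from the list of things; names that differ only in an ending like _2 or _b are one class to them, and where a whole thing is asked for, a point or a joint stands for the part that bears it (a point fixed in the world has none). Each returns a list of dicts, best first, with "confidence" (0 to 1); they miss things now and then, are a little off and sometimes report something else, mostly with a low value. They report only what shows in the picture. A call takes as long as a camera call.
- arm.outline_of(camera, target): "mask" (420x560 bool, what is visible of it).
- arm.tip_of(camera, target): "xyz" ([x, y, z] in m, in world coordinates, good to about 4 mm: a listed point, or the origin of a listed thing).
The state is a dict: "time": time; "joints": joint angles; "joint_vel": joint speeds; "joint_torque": joint torques, N m; "ee_pos": TCP position; "orientation": TCP orientation; "wrist_force": force on the tool from outside, world axes, zero at the start; "ft_torque": the same for the moment, N m; "opening": finger opening in m.
Only numpy, scipy, OpenCV 4.12 (cv2) and the standard library are available. Lean on these libraries where they do the work, as an engineer would, in place of code of your own. Each camera call takes 0.05 s, during which the arm holds its last target.

## Working session

There is one attempt and no reset: what is moved stays moved. The work goes in short steps, Python scripts to look and compute and a tool call to move; the robot and the scene stay as the last step left them, time stands still between calls to the robot, and variables do not carry over. Pictures are saved under pics/ and viewed, and the job is handed in when it is done.

Besides the shell and the picture viewer there is one more tool, called as name(argument=value, ...) on one line, values as JSON. carry_out: Moves the arm, as the interface text tells. Its arguments: {"type":"object","properties":{"increments":{"type":"array"},"force":{"type":"number"}},"required":["increments"]}

```bash
ls; mkdir -p pics
cat > h.py <<'E'
from rig import arm
import numpy as np, cv2
def snap(cam,name):
    im=arm.camera(cam); cv2.imwrite(f'pics/{name}.png',im[:,:,::-1]); return im
def tips(cam,names):
    for n in names:
        r=arm.tip_of(cam,n)
        print(cam,n,[(np.round(d['xyz'],4).tolist(),round(d['confidence'],2)) for d in r[:2]])
E
python3 - <<'E'
from h import *
s=arm.observe(); print({k:np.round(v,3).tolist() for k,v in s.items()})
snap('top','t0'); tips('top',['tube_mid','edge','stand','cradle'])
snap('scene','s0'); tips('scene',['tube_mid','edge','stand','cradle'])
print(arm.observe()['time'])
E
```

```text
pics
{'time': 0.0, 'joints': [-1.275, 0.207, 1.543, 0.0, 1.393, -0.15], 'joint_vel': [0.001, -0.001, 0.001, -0.0, 0.002, -0.001], 'joint_torque': [0.002, -37.087, -28.142, 0.07, 0.036, -0.0], 'ee_pos': [0.248, -0.518, 0.204], 'orientation': [[-0.001, 0.902, 0.432], [0.002, 0.432, -0.902], [-1.0, 0.0, -0.002]], 'wrist_force': [0.454, 0.333, 0.369], 'ft_torque': [-0.015, 0.042, -0.021], 'opening': 0.094}
top tube_mid [([0.637, -0.0396, 0.0537], 0.95)]
top edge [([0.4799, 0.0105, 0.0902], 0.64)]
top stand [([0.479, 0.0079, -0.0009], 0.78)]
top cradle [([0.6414, -0.0089, -0.0022], 0.78)]
scene tube_mid [([0.6334, -0.0423, 0.0493], 0.94), ([0.595, -0.4783, -0.0007], 0.35)]
scene edge [([0.4731, 0.0095, 0.0863], 0.81)]
scene stand []
scene cradle [([0.6397, -0.0099, -0.0001], 0.57)]
0.5
```

View pics/t0.png

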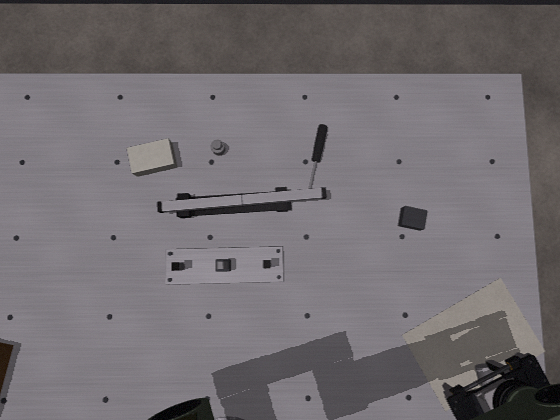

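View pics/s0.png

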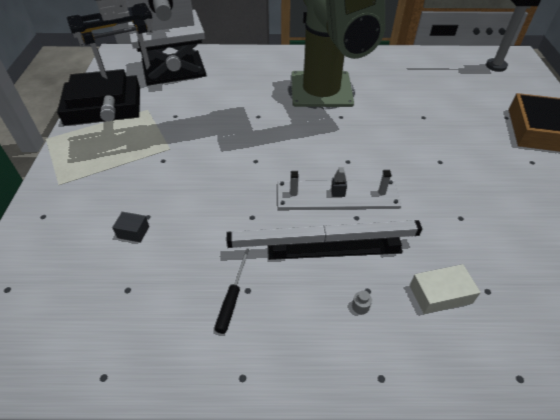

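The top view shows the tube from (160,207) to (328,193), with its mid line at about (243,199). The stand is at (225,265) with its edge in the centre and stops at (181,266) and (269,264). The driver tip, at (313,187), is near the tube's right end. Next I'll measure the yaws.

```bash
cat >> h.py <<'E'
def ray(cam,uv,z):
    c=arm.get_calibration(cam);K,R,t=[np.array(c[k]) for k in('intrinsics','R','t')]
    d=R.T@np.linalg.inv(K)@np.array([uv[0],uv[1],1.]);o=-R.T@t.ravel()
    return o+d*(z-o[2])/d[2]
def proj(cam,X):
    c=arm.get_calibration(cam);K,R,t=[np.array(c[k]) for k in('intrinsics','R','t')]
    p=K@(R@np.asarray(X)+t.ravel());return p[:2]/p[2]
E
python3 - <<'E'
from h import *
for cam in('top','scene'):
    snap(cam,cam+'1')
    for n,z in(('tube',.0525),('stand',.012),('cradle',.02)):
        r=arm.outline_of(cam,n)
        if not r: print(cam,n,'none');continue
        m=r[0]['mask'];v,u=np.nonzero(m)
        P=np.array([ray(cam,(a,b),z)[:2] for a,b in zip(u[::3],v[::3])],np.float32)
        rc=cv2.minAreaRect(P);b=cv2.boxPoints(rc)
        w=np.linalg.svd(P-P.mean(0))[2][0] if len(P)<3000 else 0
        print(cam,n,round(r[0]['confidence'],2),np.round(rc[0],4),np.round(rc[1],4),round(rc[2],2),'yaw',np.degrees(np.arctan(-w[0]/w[1])))
print(ray('top',(243,199),.065),ray('scene',(325,231),.0525))
print(arm.observe()['time'])
E
```

```text
top tube 0.96 [ 0.64   -0.0341] [0.0334 0.423 ] 4.62 yaw 4.7588468
top stand 0.93 [0.4772 0.0116] [0.0936 0.3018] 1.76 yaw 1.3818077
top cradle 0.81 [ 0.6394 -0.0091] [0.0637 0.2892] 3.38 yaw 2.3710043
scene tube 0.78 [ 0.6391 -0.0357] [0.0474 0.4258] 5.25 yaw 4.854087
scene stand 0.93 [0.4582 0.0092] [0.1467 0.2997] 1.13 yaw 1.6004623
scene cradle 0.91 [ 0.6538 -0.0133] [0.0418 0.2954] 4.19 yaw 4.098936
[ 0.63987221 -0.0391995   0.065     ] [ 0.63239294 -0.03485954  0.0525    ]
0.9
```

carry_out(increments=[{"tx":24.4,"ty":30,"tz":0,"twist":4.3,"gripper":0},{"tx":24.4,"ty":30,"tz":0,"twist":4.3,"gripper":0},{"tx":24.4,"ty":30,"tz":0,"twist":4.3,"gripper":0},{"tx":24.4,"ty":30,"tz":0,"twist":4.3,"gripper":0},{"tx":24.4,"ty":30,"tz":0,"twist":4.3,"gripper":0},{"tx":24.4,"ty":30,"tz":0,"twist":4.3,"gripper":0},{"tx":24.4,"ty":30,"tz":0,"twist":4.3,"gripper":0},{"tx":24.4,"ty":30,"tz":0,"twist":4.3,"gripper":0}])

```text
time: 1.7
ee_pos: [0.4445, -0.2773, 0.2057]
orientation: [[0.0, 0.497, 0.867], [-0.0, 0.867, -0.497], [-1.0, -0.0, 0.001]]
wrist_force: [-0.1, -0.4, -0.2]
opening: 0.0942
```

carry_out(increments=[{"tx":24.4,"ty":30,"tz":0,"twist":4.3,"gripper":0},{"tx":24.4,"ty":30,"tz":0,"twist":4.3,"gripper":0},{"tx":24.4,"ty":30,"tz":0,"twist":4.3,"gripper":0},{"tx":24.4,"ty":30,"tz":0,"twist":4.3,"gripper":0},{"tx":24.4,"ty":30,"tz":0,"twist":4.3,"gripper":0},{"tx":24.4,"ty":30,"tz":0,"twist":4.3,"gripper":0},{"tx":24.4,"ty":30,"tz":0,"twist":4.3,"gripper":0},{"tx":0,"ty":0,"tz":0,"twist":4.3,"gripper":0}])

```text
time: 2.5
ee_pos: [0.6167, -0.0646, 0.2053]
orientation: [[0.001, -0.085, 0.996], [0.001, 0.996, 0.085], [-1.0, 0.001, 0.002]]
wrist_force: [0.5, -0.7, -0.7]
opening: 0.094
```

Run:
```python
from h import *
s=arm.observe(); print({k:np.round(v,3).tolist() for k,v in s.items()})
snap('wrist','w0'); tips('wrist',['tube_mid','edge','cradle'])
r=arm.outline_of('wrist','tube')
print(arm.get_calibration('wrist'))
if r:
    c=arm.get_calibration('wrist');K=c['intrinsics'];T=np.array(c['T_tool_cam'])
    Rw=np.array(s['orientation']);p=np.array(s['ee_pos']);Rc=Rw@T[:3,:3];o=Rw@T[:3,3]+p
    m=r[0]['mask'];v,u=np.nonzero(m)
    d=(Rc@np.linalg.inv(K)@np.stack([u,v,np.ones(len(u))])).T
    P=(o+d*((.065-o[2])/d[:,2])[:,None])[:,:2].astype(np.float32)
    rc=cv2.minAreaRect(P);print(r[0]['confidence'],rc, P.mean(0))
```

```text
{'time': 2.5, 'joints': [-0.245, 0.3, 1.426, 0.002, 1.415, -0.33], 'joint_vel': [-0.052, -0.022, 0.039, -0.05, 0.015, -0.777], 'joint_torque': [1.543, -40.66, -28.921, 0.402, -0.096, 0.844], 'ee_pos': [0.617, -0.065, 0.205], 'orientation': [[0.001, -0.085, 0.996], [0.001, 0.996, 0.085], [-1.0, 0.001, 0.002]], 'wrist_force': [0.467, -0.702, -0.74], 'ft_torque': [-0.055, -0.089, -0.027], 'opening': 0.094}
wrist tube_mid [([0.6402, -0.0369, 0.052], 0.89)]
wrist edge [([0.479, 0.0095, 0.0913], 0.73)]
wrist cradle [([0.6399, -0.0116, -0.0009], 0.92)]
{'intrinsics': array([[338.33046364,   0.        , 277.05119682],
       [  0.        , 338.33046364, 212.53024071],
       [  0.        ,   0.        ,   1.        ]]), 'T_tool_cam': array([[ 4.08652502e-04, -2.53350195e-01,  9.67374546e-01,
        -1.79015451e-01],
       [ 2.01553755e-04, -9.67374586e-01, -2.53350291e-01,
         7.40970868e-02],
       [ 9.99999896e-01,  2.98510202e-04, -3.44256362e-04,
         2.09146154e-04],
       [ 0.00000000e+00,  0.00000000e+00,  0.00000000e+00,
         1.00000000e+00]])}
0.77 ((0.6419083476066589, -0.06744319200515747), (0.02747475728392601, 0.35963138937950134), 4.859404563903809) [ 0.6383198  -0.02538071]
```

View pics/w0.png

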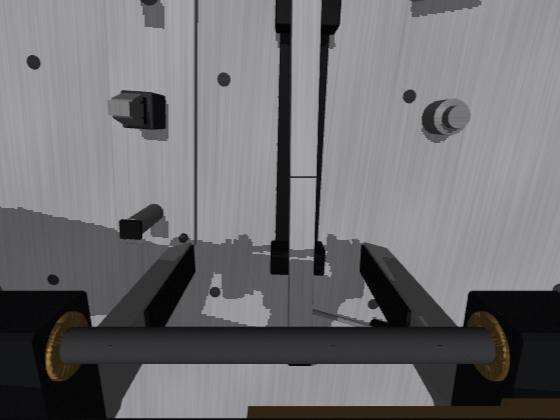

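carry_out(increments=[{"tx":12,"ty":14,"tz":0,"twist":0,"gripper":0},{"tx":11,"ty":13,"tz":-30,"twist":0,"gripper":0},{"tx":0,"ty":0,"tz":-30,"twist":0,"gripper":0},{"tx":0,"ty":0,"tz":-30,"twist":0,"gripper":0},{"tx":0,"ty":0,"tz":-30,"twist":0,"gripper":0},{"tx":0,"ty":0,"tz":-30,"twist":0,"gripper":0},{"tx":0,"ty":0,"tz":-22,"twist":0,"gripper":0},{"tx":0,"ty":0,"tz":0,"twist":0,"gripper":0}])

```text
time: 3.55
ee_pos: [0.6343, -0.0407, 0.0292]
orientation: [[-0.008, -0.075, 0.997], [0.002, 0.997, 0.075], [-1.0, 0.003, -0.008]]
wrist_force: [-0.3, -0.1, -0.3]
opening: 0.094
```

Run:
```python
from h import *
s=arm.observe(); print({k:np.round(v,4).tolist() for k,v in s.items()})
snap('wrist','w1')
s=arm.observe(); print(s['wrist_force'],s['ft_torque'])
```

```text
{'time': 3.55, 'joints': [-0.2002, 0.5214, 1.5096, 0.0004, 1.1187, -0.276], 'joint_vel': [0.0001, -0.0486, -0.0442, -0.0, 0.0259, -0.0045], 'joint_torque': [-0.1991, -46.4095, -25.2184, 0.0611, -0.2968, 0.0095], 'ee_pos': [0.6343, -0.0407, 0.0292], 'orientation': [[-0.0078, -0.0754, 0.9971], [0.002, 0.9971, 0.0755], [-1.0, 0.0026, -0.0077]], 'wrist_force': [-0.3342, -0.1482, -0.3092], 'ft_torque': [-0.0021, -0.0207, 0.0596], 'opening': 0.094}
[0.68101783 0.54239399 1.80143317] [-0.01945781 -0.07543201  0.00728775]
```

View pics/w1.png

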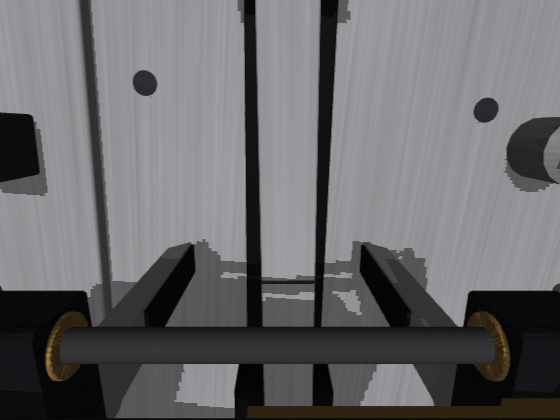

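carry_out(increments=[{"tx":5,"ty":2,"tz":4,"twist":0.5,"gripper":0},{"tx":0,"ty":0,"tz":0,"twist":0,"gripper":0.5},{"tx":0,"ty":0,"tz":0,"twist":0,"gripper":1},{"tx":0,"ty":0,"tz":0,"twist":0,"gripper":1},{"tx":0,"ty":0,"tz":0,"twist":0,"gripper":1},{"tx":0,"ty":0,"tz":0,"twist":0,"gripper":1},{"tx":0,"ty":0,"tz":0,"twist":0,"gripper":1},{"tx":0,"ty":0,"tz":0,"twist":0,"gripper":1}], force=50)

```text
time: 4.4
ee_pos: [0.6423, -0.0396, 0.0373]
orientation: [[-0.0, -0.085, 0.996], [0.0, 0.996, 0.085], [-1.0, 0.0, -0.0]]
wrist_force: [0.5, -0.1, 0.5]
opening: 0.0411
```

```bash
cat >> h.py <<'E'
def ft(n=6,cams=('wrist',)):
    F=[];M=[]
    for i in range(n):
        s=arm.observe();F.append(s['wrist_force']);M.append(s['ft_torque']);arm.camera(cams[0])
    F=np.array(F);M=np.array(M)
    print('F',F.mean(0).round(3),'sd',F.std(0).round(2),'M',M.mean(0).round(4),'sd',M.std(0).round(3),'t',arm.observe()['time'])
    s=arm.observe();print('ee',np.round(s['ee_pos'],4),'open',round(s['opening'],4),'yaw',np.degrees(np.arctan2(s['orientation'][1][2],s['orientation'][0][2])).round(2),'tiltR',np.round(np.array(s['orientation'])[:,0],4))
    return F.mean(0),M.mean(0)
E
python3 -c "
from h import *
ft(6)"
```

```text
F [-1.999 -0.113  1.445] sd [2.44 0.74 1.61] M [-0.0553  0.2628  0.0081] sd [0.04  0.42  0.023] t 4.7
ee [ 0.6412 -0.0397  0.0373] open 0.0244 yaw 4.91 tiltR [-3.e-03 -1.e-04 -1.e+00]
```

Gripped (opening 24.4 mm). A small lift lets me weigh it.

carry_out(increments=[{"tx":0,"ty":0,"tz":2,"twist":0,"gripper":1},{"tx":0,"ty":0,"tz":3,"twist":0,"gripper":1},{"tx":0,"ty":0,"tz":5,"twist":0,"gripper":1},{"tx":0,"ty":0,"tz":5,"twist":0,"gripper":1},{"tx":0,"ty":0,"tz":0,"twist":0,"gripper":1},{"tx":0,"ty":0,"tz":0,"twist":0,"gripper":1},{"tx":0,"ty":0,"tz":0,"twist":0,"gripper":1},{"tx":0,"ty":0,"tz":0,"twist":0,"gripper":1}], force=60)

```text
time: 5.5
ee_pos: [0.6422, -0.0395, 0.0522]
orientation: [[-0.001, -0.085, 0.996], [0.0, 0.996, 0.085], [-1.0, 0.0, -0.001]]
wrist_force: [-0.9, 0.8, -3.4]
opening: 0.0243
```

```bash
python3 -c "
from h import *
ft(14)
snap('wrist','w2');snap('scene','s2')"
```

```text
F [-0.086  0.203 -3.353] sd [0.46 0.48 0.43] M [-0.2496 -0.0839  0.0028] sd [0.027 0.032 0.028] t 6.2
ee [ 0.6424 -0.0395  0.0524] open 0.0246 yaw 4.9 tiltR [-0.  0. -1.]
```

View pics/s2.png

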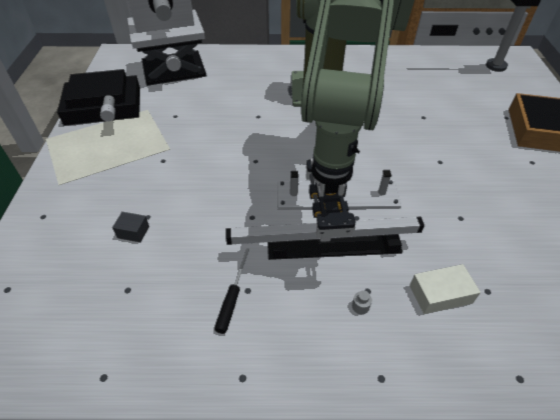

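View pics/w2.png

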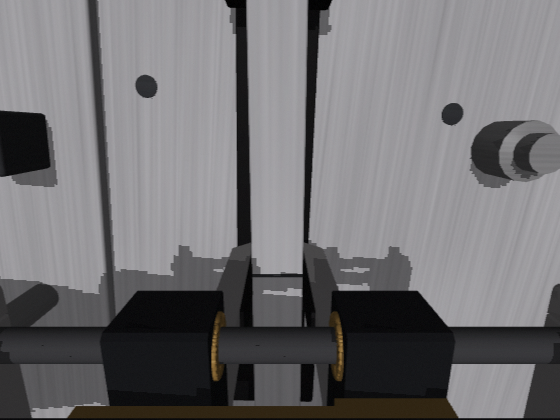

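carry_out(increments=[{"tx":0,"ty":0,"tz":-5,"twist":0,"gripper":1},{"tx":0,"ty":0,"tz":-5,"twist":0,"gripper":1},{"tx":0,"ty":0,"tz":-3,"twist":0,"gripper":1},{"tx":0,"ty":0,"tz":-2,"twist":0,"gripper":1},{"tx":0,"ty":0,"tz":0,"twist":0,"gripper":1},{"tx":0,"ty":0,"tz":0,"twist":0,"gripper":0.45},{"tx":0,"ty":0,"tz":0,"twist":0,"gripper":0.45},{"tx":0,"ty":0,"tz":0,"twist":0,"gripper":0.45}])

```text
time: 7.1
ee_pos: [0.6433, -0.0397, 0.0382]
orientation: [[0.002, -0.085, 0.996], [-0.0, 0.996, 0.085], [-1.0, -0.0, 0.002]]
wrist_force: [0.5, -0.0, 0.1]
opening: 0.045
```

carry_out(increments=[{"tx":-1.6,"ty":18.6,"tz":0,"twist":0,"gripper":0.45},{"tx":-1.6,"ty":18.6,"tz":0,"twist":0,"gripper":0.45},{"tx":-1.6,"ty":18.6,"tz":0,"twist":0,"gripper":0.45},{"tx":-1.6,"ty":18.6,"tz":0,"twist":0,"gripper":0.45},{"tx":0,"ty":0,"tz":0,"twist":0,"gripper":0.45},{"tx":0,"ty":0,"tz":0,"twist":0,"gripper":1},{"tx":0,"ty":0,"tz":0,"twist":0,"gripper":1},{"tx":0,"ty":0,"tz":0,"twist":0,"gripper":1}])

```text
time: 7.9
ee_pos: [0.6362, 0.0341, 0.0375]
orientation: [[0.0, -0.084, 0.996], [-0.0, 0.996, 0.084], [-1.0, -0.0, 0.0]]
wrist_force: [0.9, 0.6, 0.0]
opening: 0.0313
```

carry_out(increments=[{"tx":0,"ty":0,"tz":0,"twist":0,"gripper":1},{"tx":0,"ty":0,"tz":0,"twist":0,"gripper":1},{"tx":0,"ty":0,"tz":3,"twist":0,"gripper":1},{"tx":0,"ty":0,"tz":5,"twist":0,"gripper":1},{"tx":0,"ty":0,"tz":10,"twist":0,"gripper":1},{"tx":0,"ty":0,"tz":10,"twist":0,"gripper":1},{"tx":0,"ty":0,"tz":0,"twist":0,"gripper":1},{"tx":0,"ty":0,"tz":0,"twist":0,"gripper":1}])

```text
time: 8.7
ee_pos: [0.6366, 0.0348, 0.0664]
orientation: [[0.002, -0.085, 0.996], [-0.0, 0.996, 0.085], [-1.0, -0.0, 0.002]]
wrist_force: [-0.2, -0.1, -4.2]
opening: 0.0249
```

```bash
python3 -c "
from h import *
ft(14)
snap('wrist','w3');snap('scene','s3')"
```

```text
F [ 0.008  0.239 -3.497] sd [0.49 0.51 0.5 ] M [ 0.0059 -0.0762  0.0059] sd [0.022 0.029 0.021] t 9.4
ee [0.636  0.0348 0.0654] open 0.0245 yaw 4.9 tiltR [-1.e-04  0.e+00 -1.e+00]
```

View pics/s3.png

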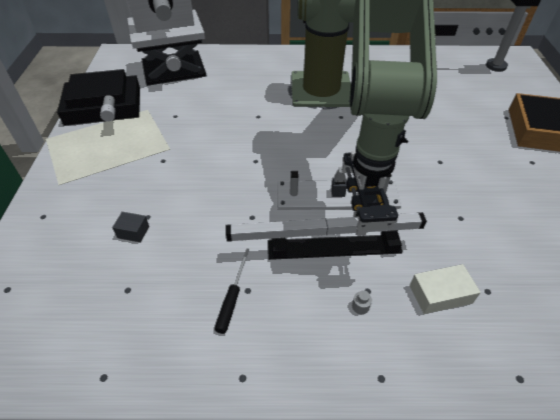

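View pics/w3.png

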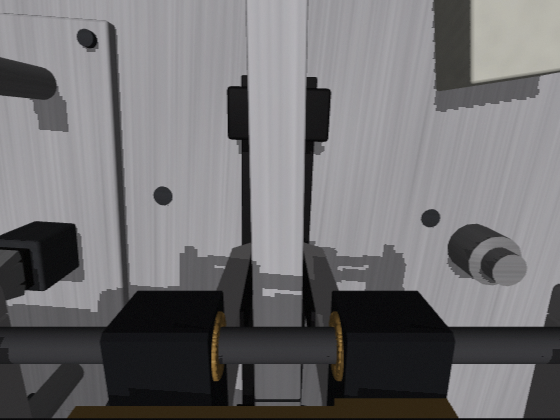

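carry_out(increments=[{"tx":0,"ty":0,"tz":15,"twist":0,"gripper":1},{"tx":0,"ty":0,"tz":20,"twist":0,"gripper":1},{"tx":0,"ty":0,"tz":15,"twist":0,"gripper":1},{"tx":-16,"ty":-3,"tz":0,"twist":-0.5,"gripper":1},{"tx":-20,"ty":-3,"tz":0,"twist":-0.5,"gripper":1},{"tx":-20,"ty":-3,"tz":0,"twist":-0.5,"gripper":1},{"tx":-20,"ty":-3,"tz":0,"twist":-0.5,"gripper":1},{"tx":-20,"ty":-3,"tz":0,"twist":-0.5,"gripper":1}])

```text
time: 10.3
ee_pos: [0.5398, 0.0197, 0.1168]
orientation: [[0.002, -0.042, 0.999], [-0.0, 0.999, 0.042], [-1.0, -0.0, 0.002]]
wrist_force: [-0.1, -0.0, -3.1]
opening: 0.0247
```

carry_out(increments=[{"tx":-20,"ty":-3,"tz":0,"twist":-0.5,"gripper":1},{"tx":-20,"ty":-3,"tz":0,"twist":-0.5,"gripper":1},{"tx":-14,"ty":-2,"tz":0,"twist":0,"gripper":1},{"tx":-8,"ty":0,"tz":0,"twist":0,"gripper":1},{"tx":0,"ty":0,"tz":0,"twist":0,"gripper":1},{"tx":0,"ty":0,"tz":0,"twist":0,"gripper":1},{"tx":0,"ty":0,"tz":0,"twist":0,"gripper":1},{"tx":0,"ty":0,"tz":0,"twist":0,"gripper":1}])

```text
time: 11.1
ee_pos: [0.4787, 0.0119, 0.1156]
orientation: [[0.001, -0.025, 1.0], [-0.0, 1.0, 0.025], [-1.0, -0.0, 0.001]]
wrist_force: [0.6, 0.6, -3.0]
opening: 0.0246
```

```bash
python3 -c "
from h import *
ft(14)
snap('wrist','w4');tips('wrist',['tube_mid','edge']);snap('scene','s4');tips('scene',['tube_mid','edge']);snap('top','t4');tips('top',['tube_mid','stand'])"
```

```text
F [ 0.296  0.053 -3.472] sd [0.47 0.61 0.39] M [ 0.0089 -0.0747 -0.0133] sd [0.026 0.019 0.026] t 11.8
ee [0.4781 0.0118 0.1155] open 0.0245 yaw 1.4 tiltR [ 1.e-04 -0.e+00 -1.e+00]
wrist tube_mid [([0.4807, -0.0597, 0.1305], 0.85)]
wrist edge []
scene tube_mid [([0.4732, -0.0616, 0.1316], 0.6)]
scene edge [([0.4772, 0.0107, 0.0877], 0.68), ([0.7508, -0.2242, -0.0028], 0.39)]
top tube_mid [([0.4746, -0.0592, 0.1321], 0.75)]
top stand [([0.4736, 0.0099, 0.0026], 0.8)]
```

View pics/s4.png

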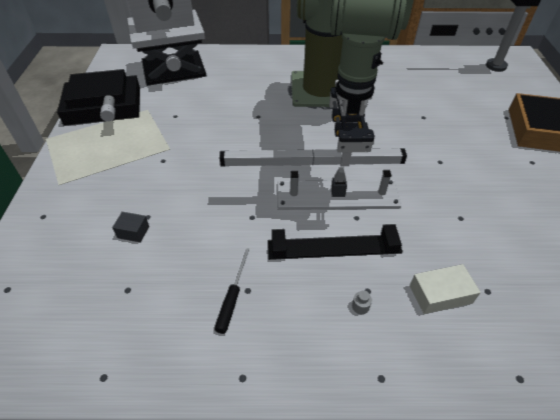

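View pics/t4.png

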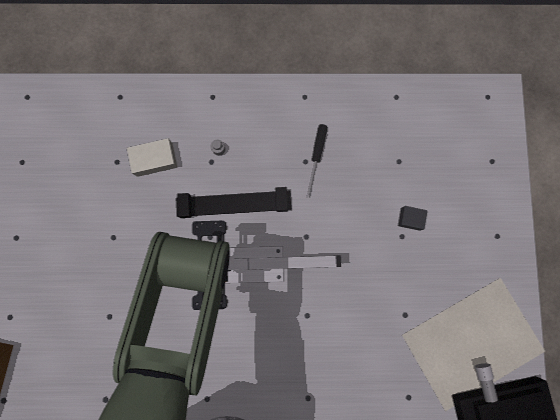

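View pics/w4.png

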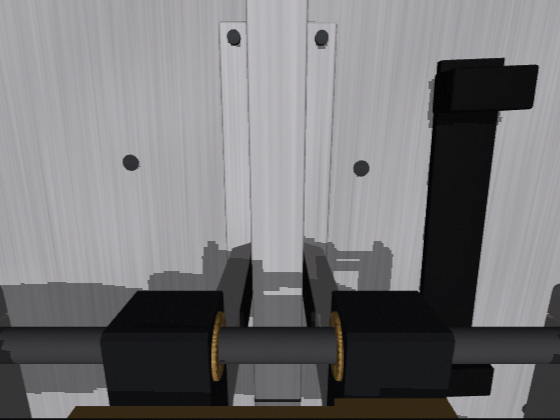

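carry_out(increments=[{"tx":0,"ty":0,"tz":-6,"twist":0,"gripper":1},{"tx":0,"ty":0,"tz":-6,"twist":0,"gripper":1},{"tx":0,"ty":0,"tz":-5,"twist":0,"gripper":1},{"tx":0,"ty":0,"tz":-4,"twist":0,"gripper":1},{"tx":0,"ty":0,"tz":-2,"twist":0,"gripper":1},{"tx":0,"ty":0,"tz":-1,"twist":0,"gripper":1},{"tx":0,"ty":0,"tz":0,"twist":0,"gripper":1},{"tx":0,"ty":0,"tz":0,"twist":0,"gripper":1}])

```text
time: 13.05
ee_pos: [0.4782, 0.0118, 0.0916]
orientation: [[0.0, -0.024, 1.0], [-0.0, 1.0, 0.024], [-1.0, -0.0, 0.0]]
wrist_force: [-0.2, -0.0, -3.0]
opening: 0.0246
```

```bash
python3 -c "
from h import *
ft(3)
snap('scene','s5')
im=cv2.imread('pics/s5.png')[130:220,200:430];cv2.imwrite('pics/s5z.png',cv2.resize(im,None,fx=3.4,fy=3.4,interpolation=cv2.INTER_CUBIC))"
```

```text
F [-0.181 -0.195 -3.361] sd [0.09 0.18 0.39] M [ 0.0088 -0.0801  0.007 ] sd [0.025 0.01  0.023] t 13.2
ee [0.4783 0.0118 0.0917] open 0.0247 yaw 1.4 tiltR [ 5.e-04 -1.e-04 -1.e+00]
```

View pics/s5z.png

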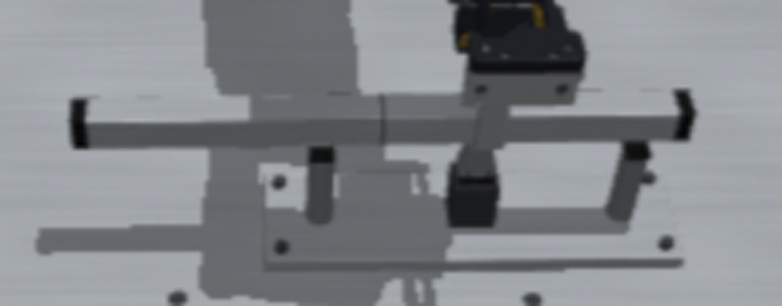

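carry_out(increments=[{"tx":0,"ty":0,"tz":-1,"twist":0,"gripper":1},{"tx":0,"ty":0,"tz":-1,"twist":0,"gripper":1},{"tx":0,"ty":0,"tz":-0.7,"twist":0,"gripper":1},{"tx":0,"ty":0,"tz":-0.5,"twist":0,"gripper":1},{"tx":0,"ty":0,"tz":0,"twist":0,"gripper":1},{"tx":0,"ty":0,"tz":0,"twist":0,"gripper":1},{"tx":0,"ty":0,"tz":0,"twist":0,"gripper":1},{"tx":0,"ty":0,"tz":0,"twist":0,"gripper":1}])

```text
time: 14.05
ee_pos: [0.4781, 0.0118, 0.0883]
orientation: [[0.0, -0.024, 1.0], [-0.0, 1.0, 0.024], [-1.0, -0.0, 0.0]]
wrist_force: [0.5, 0.5, -3.3]
opening: 0.0248
```

```bash
python3 -c "
from h import *
ft(8)"
```

```text
F [ 0.102 -0.093 -3.729] sd [0.6  0.47 0.41] M [ 0.0093 -0.0503  0.018 ] sd [0.018 0.036 0.037] t 14.45
ee [0.4781 0.0118 0.0883] open 0.0246 yaw 1.4 tiltR [ 1.e-04 -0.e+00 -1.e+00]
```

carry_out(increments=[{"tx":0,"ty":0,"tz":-0.4,"twist":0,"gripper":1},{"tx":0,"ty":0,"tz":0,"twist":0,"gripper":1},{"tx":0,"ty":0,"tz":-0.4,"twist":0,"gripper":1},{"tx":0,"ty":0,"tz":0,"twist":0,"gripper":1},{"tx":0,"ty":0,"tz":-0.4,"twist":0,"gripper":1},{"tx":0,"ty":0,"tz":0,"twist":0,"gripper":1},{"tx":0,"ty":0,"tz":0,"twist":0,"gripper":1},{"tx":0,"ty":0,"tz":0,"twist":0,"gripper":1}])

```text
time: 15.25
ee_pos: [0.4781, 0.0118, 0.0873]
orientation: [[0.0, -0.024, 1.0], [-0.0, 1.0, 0.024], [-1.0, -0.0, 0.0]]
wrist_force: [-2.6, 0.1, 1.3]
opening: 0.0245
```

```bash
python3 -c "
from h import *
ft(8)"
```

```text
F [-2.286  0.417  2.421] sd [0.52 0.45 0.9 ] M [0.0479 0.3818 0.0014] sd [0.022 0.067 0.027] t 15.65
ee [0.4781 0.0118 0.0873] open 0.0244 yaw 1.4 tiltR [ 0.e+00 -1.e-04 -1.e+00]
```

carry_out(increments=[{"tx":0,"ty":0,"tz":1.2,"twist":0,"gripper":1},{"tx":0,"ty":1.5,"tz":0,"twist":0,"gripper":1},{"tx":0,"ty":1.5,"tz":0,"twist":0,"gripper":1},{"tx":0,"ty":0,"tz":-0.5,"twist":0,"gripper":1},{"tx":0,"ty":0,"tz":-0.4,"twist":0,"gripper":1},{"tx":0,"ty":0,"tz":0,"twist":0,"gripper":1},{"tx":0,"ty":0,"tz":0,"twist":0,"gripper":1},{"tx":0,"ty":0,"tz":0,"twist":0,"gripper":1}])

```text
time: 16.45
ee_pos: [0.4779, 0.0151, 0.0874]
orientation: [[-0.0, -0.024, 1.0], [0.0, 1.0, 0.024], [-1.0, 0.0, -0.0]]
wrist_force: [-1.6, 1.3, 0.3]
opening: 0.0246
```

```bash
python3 -c "
from h import *
ft(8)"
```

```text
F [-0.922  1.296 -0.704] sd [0.41 0.24 0.53] M [ 0.2758  0.1773 -0.0015] sd [0.045 0.044 0.015] t 16.85
ee [0.4781 0.0149 0.0874] open 0.0242 yaw 1.39 tiltR [ 0.e+00  1.e-04 -1.e+00]
```

carry_out(increments=[{"tx":0,"ty":0,"tz":0,"twist":0,"gripper":0.68},{"tx":0,"ty":0,"tz":0,"twist":0,"gripper":0.65},{"tx":0,"ty":0,"tz":0,"twist":0,"gripper":0.6},{"tx":0,"ty":0,"tz":0,"twist":0,"gripper":0.6},{"tx":0,"ty":0,"tz":0,"twist":0,"gripper":0.6},{"tx":0,"ty":0,"tz":0,"twist":0,"gripper":0.6},{"tx":0,"ty":0,"tz":0,"twist":0,"gripper":0.6},{"tx":0,"ty":0,"tz":0,"twist":0,"gripper":0.6}])

```text
time: 17.65
ee_pos: [0.478, 0.0148, 0.0873]
orientation: [[0.0, -0.024, 1.0], [-0.0, 1.0, 0.024], [-1.0, -0.0, 0.0]]
wrist_force: [0.2, 0.2, -0.2]
opening: 0.0375
```

```bash
cat >> h.py <<'E'
def zoom(name):
    snap('scene',name)
    im=cv2.imread(f'pics/{name}.png')[130:220,200:430];cv2.imwrite(f'pics/{name}z.png',cv2.resize(im,None,fx=3.4,fy=3.4,interpolation=cv2.INTER_CUBIC))
E
python3 -c "
from h import *
ft(2);zoom('s6')"
```

```text
F [-0.388 -0.15  -0.737] sd [0.54 0.37 0.55] M [-0.0538 -0.0808 -0.041 ] sd [0.021 0.006 0.023] t 17.75
ee [0.478  0.0148 0.0873] open 0.0379 yaw 1.4 tiltR [-0. -0. -1.]
```

View pics/s6z.png

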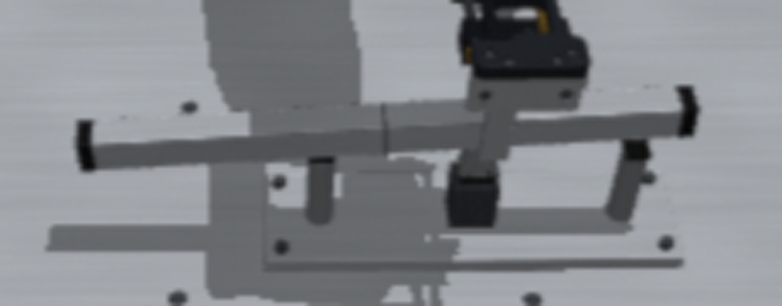

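```bash
python3 -c "
from h import *
ft(20);zoom('s7')"
```

```text
F [ 0.02   0.17  -0.014] sd [0.4  0.52 0.49] M [-0.0294 -0.0718  0.0055] sd [0.035 0.026 0.027] t 18.8
ee [0.4781 0.0148 0.0874] open 0.0377 yaw 1.4 tiltR [ 0. -0. -1.]
```

View pics/s7z.png

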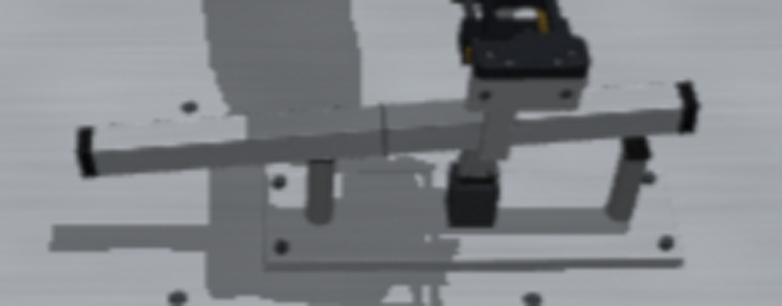

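The -y end has dropped onto its stop. With the baseline moment (-0.029) taken out, the COM sits about 10 mm to the -y side of the grasp. The tube has to slide about 6 mm towards +y.

carry_out(increments=[{"tx":0,"ty":0,"tz":0,"twist":0,"gripper":1},{"tx":0,"ty":0,"tz":0,"twist":0,"gripper":1},{"tx":0,"ty":0,"tz":0,"twist":0,"gripper":1},{"tx":0,"ty":0,"tz":0,"twist":0,"gripper":1},{"tx":0,"ty":2,"tz":0.3,"twist":0,"gripper":1},{"tx":0,"ty":2,"tz":0,"twist":0,"gripper":1},{"tx":0,"ty":2,"tz":0,"twist":0,"gripper":1},{"tx":0,"ty":0,"tz":0,"twist":0,"gripper":1}], force=15)

```text
time: 19.65
ee_pos: [0.4782, 0.0206, 0.0879]
orientation: [[0.0, -0.025, 1.0], [-0.001, 1.0, 0.025], [-1.0, -0.001, 0.0]]
wrist_force: [0.9, -3.6, 0.6]
opening: 0.0249
```

```bash
python3 -c "
from h import *
ft(6);zoom('s8')"
```

```text
F [-0.162 -3.393  1.25 ] sd [0.47 0.76 0.54] M [-0.7048 -0.0529  0.0202] sd [0.027 0.02  0.027] t 19.95
ee [0.4782 0.0206 0.0878] open 0.0247 yaw 1.4 tiltR [ 4.e-04 -4.e-04 -1.e+00]
```

View pics/s8z.png

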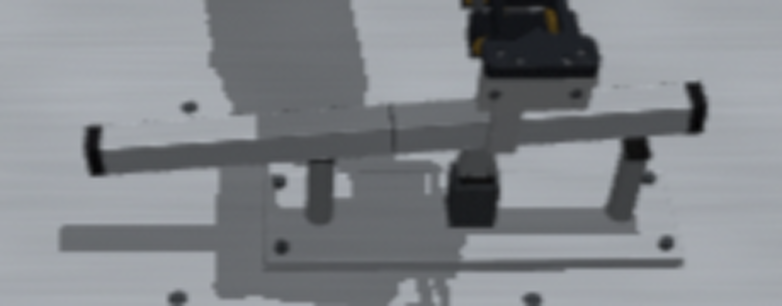

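carry_out(increments=[{"tx":0,"ty":0,"tz":0.5,"twist":0,"gripper":1},{"tx":0,"ty":0,"tz":0,"twist":0,"gripper":0.68},{"tx":0,"ty":0,"tz":0,"twist":0,"gripper":0.6},{"tx":0,"ty":0,"tz":0,"twist":0,"gripper":0.6},{"tx":0,"ty":0,"tz":0,"twist":0,"gripper":0.6},{"tx":0,"ty":0,"tz":0,"twist":0,"gripper":0.6},{"tx":0,"ty":0,"tz":0,"twist":0,"gripper":0.6},{"tx":0,"ty":0,"tz":0,"twist":0,"gripper":0.6}])

```text
time: 20.8
ee_pos: [0.478, 0.0209, 0.0881]
orientation: [[-0.0, -0.024, 1.0], [0.0, 1.0, 0.024], [-1.0, 0.0, -0.0]]
wrist_force: [0.1, -0.3, -0.1]
opening: 0.0374
```

```bash
python3 -c "
from h import *
zoom('s9');ft(20);zoom('s10')
a=cv2.imread('pics/s9z.png');b=cv2.imread('pics/s10z.png');cv2.imwrite('pics/c10.png',cv2.resize(np.vstack([a,b]),(760,580)))"
```

```text
F [-0.103 -0.138  0.018] sd [0.58 0.42 0.37] M [-0.0197 -0.0743  0.0012] sd [0.028 0.029 0.022] t 21.85
ee [0.478  0.0208 0.0881] open 0.0375 yaw 1.4 tiltR [-0. -0. -1.]
```

View pics/c10.png

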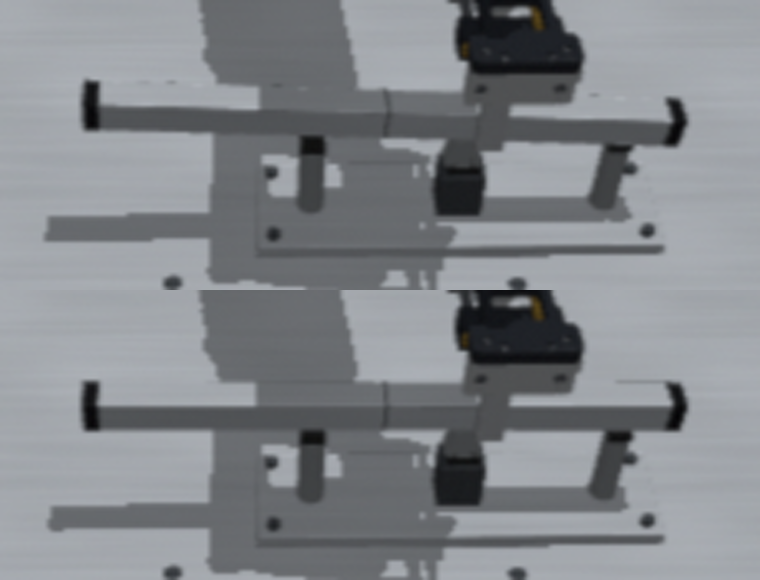

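The first frame shows the tube swinging towards +y, and 1 s later it looks level. I'll watch it settle.

carry_out(increments=[{"tx":0,"ty":0,"tz":0,"twist":0,"gripper":0.5},{"tx":0,"ty":0,"tz":0,"twist":0,"gripper":0.5},{"tx":0,"ty":0,"tz":0,"twist":0,"gripper":0.5},{"tx":0,"ty":0,"tz":0,"twist":0,"gripper":0.5},{"tx":0,"ty":0,"tz":0,"twist":0,"gripper":0.5},{"tx":0,"ty":0,"tz":0,"twist":0,"gripper":0.5},{"tx":0,"ty":0,"tz":0,"twist":0,"gripper":0.5},{"tx":0,"ty":0,"tz":0,"twist":0,"gripper":0.5}])

```text
time: 22.7
ee_pos: [0.478, 0.0208, 0.0881]
orientation: [[0.0, -0.024, 1.0], [-0.0, 1.0, 0.024], [-1.0, -0.0, -0.0]]
wrist_force: [0.5, -0.1, -0.7]
opening: 0.0469
```

```bash
python3 -c "
from h import *
def edge():
    im=cv2.cvtColor(arm.camera('scene'),cv2.COLOR_RGB2GRAY).astype(float)
    out=[]
    for c in (228,302,318,372,388):
        col=im[150:185,c-2:c+3].mean(1)
        out.append(int(150+np.argmax(np.diff(col))));
    return out
zoom('s11')
for i in range(24):
    e=edge()
    if i%4==0: print(e)
zoom('s12');snap('wrist','w12')
a=cv2.imread('pics/s11.png').astype(int);b=cv2.imread('pics/s12.png').astype(int)
print('diff px',(abs(a-b).max(2)>12).sum())
a=cv2.imread('pics/s11z.png');b=cv2.imread('pics/s12z.png');cv2.imwrite('pics/c12.png',cv2.resize(np.vstack([a,b]),(760,580)))
print(arm.observe()['time'])"
```

```text
[173, 180, 173, 173, 183]
[173, 180, 173, 173, 183]
[173, 180, 173, 173, 183]
[173, 180, 173, 173, 183]
[173, 180, 173, 173, 183]
[173, 180, 173, 173, 183]
diff px 6
24.05
```

View pics/c12.png

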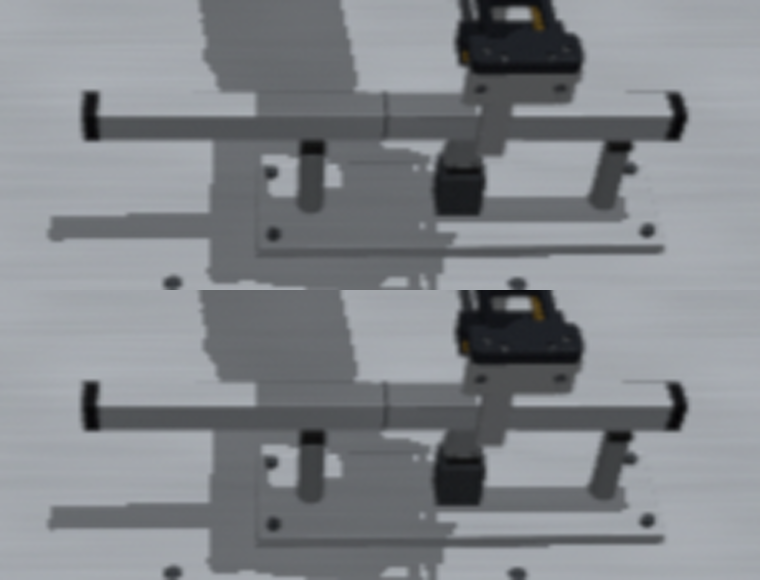

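View pics/w12.png

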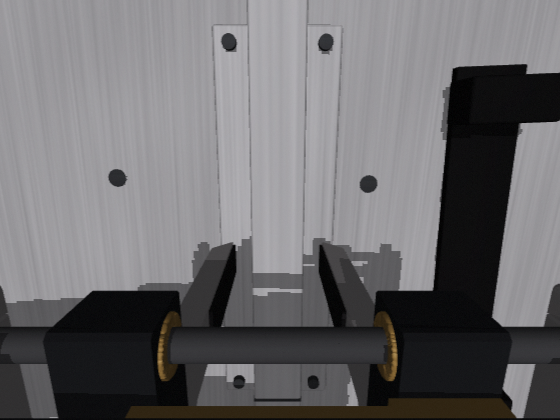

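The tube is level, still for 1.3 s, and sits centred between the open fingers. I'll retract straight up.

carry_out(increments=[{"tx":0,"ty":0,"tz":5,"twist":0,"gripper":0.5},{"tx":0,"ty":0,"tz":10,"twist":0,"gripper":0.5},{"tx":0,"ty":0,"tz":15,"twist":0,"gripper":0.5},{"tx":0,"ty":0,"tz":20,"twist":0,"gripper":0.5},{"tx":0,"ty":0,"tz":20,"twist":0,"gripper":0.5},{"tx":0,"ty":0,"tz":20,"twist":0,"gripper":0.5},{"tx":0,"ty":0,"tz":10,"twist":0,"gripper":0.5},{"tx":0,"ty":0,"tz":0,"twist":0,"gripper":0.5}])

```text
time: 24.85
ee_pos: [0.4796, 0.0206, 0.1904]
orientation: [[0.005, -0.024, 1.0], [-0.001, 1.0, 0.024], [-1.0, -0.001, 0.005]]
wrist_force: [0.1, 0.4, 0.8]
opening: 0.0468
```

```bash
python3 -c "
from h import *
zoom('s13');tips('scene',['tube_mid','tube'])
for i in range(14): arm.camera('wrist')
zoom('s14');snap('wrist','w14');tips('wrist',['tube_mid'])
a=cv2.imread('pics/s13.png').astype(int);b=cv2.imread('pics/s14.png').astype(int)
print('diff px',(abs(a-b).max(2)>12).sum())
print(arm.observe()['time'],arm.observe()['ee_pos'])"
```

```text
scene tube_mid [([0.5938, -0.4744, 0.0016], 0.51)]
scene tube [([0.4788, -0.0484, 0.0942], 0.71)]
wrist tube_mid [([0.6421, -0.011, -0.0021], 0.52)]
diff px 1036
25.85 [0.47807598 0.02084004 0.18820146]
```

View pics/s14.png

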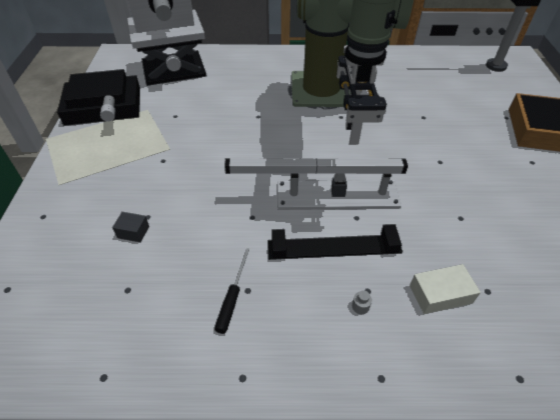

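View pics/s14z.png

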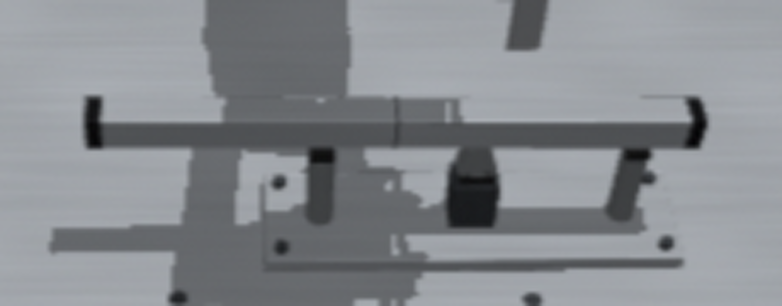

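```bash
python3 -c "
from h import *
a=arm.camera('scene').astype(int)
for i in range(8): arm.camera('wrist')
b=arm.camera('scene').astype(int)
print('diff px',(abs(a-b).max(2)>12).sum())
# expected bottom x+ edge of tube, level, ends
for y in(-.045-.21,-.045+.21):
    for z in (.08,.09,.10): print(y,z,proj('scene',(.4905,y,z)).round(1))
im=b.mean(2)
for c in (240,395): print(c,im[155:182,c-2:c+3].mean(1).round(0))
arm.hand_in();print(arm.observe()['time'])"
```

```text
diff px 9
-0.255 0.08 [227.8 176.1]
-0.255 0.09 [227.4 172.9]
-0.255 0.1 [227.  169.8]
0.16499999999999998 0.08 [407.  176.6]
0.16499999999999998 0.09 [408.  173.4]
0.16499999999999998 0.1 [409.  170.3]
240 [170. 170. 168. 167. 165. 167. 167. 165. 166. 166. 161. 104.  83.  82.
  82.  81.  82.  86. 121. 160. 167. 166. 166. 165. 163. 163. 164.]
395 [164. 163. 161. 142. 161. 164. 164. 164. 166. 166. 161. 101.  82.  80.
  81.  81.  81.  84. 107. 156. 165. 167. 166. 166. 166. 167. 162.]
the job is handed in; nothing more can be done
the job is handed in; nothing more can be done
```

The tube is balancing on the steel edge, let go, and I handed the job in at about 26 s of the 72 s allowed. The simulator gives no verdict.

- **How it went:** I gripped the tube at mid-length and felt the load moment. I then gripped it again about 74 mm towards +y and carried it over to lay it on the edge.
- **One correction:** on the first release its -y end sank onto a stop. With the force sensor's offset removed, its balance point was about 10 mm from the grip. I slid it 6 mm towards +y and let go, it swung once and settled level, and I backed the gripper straight up.
- **Level and in place:** in the last pictures both ends of the underside sit at image row 173, where a level tube at 90 mm should be. It is clear of both stops, and the other objects looked undisturbed.
- **Still:** two pictures about 0.45 s apart differed by only 9 pixels. An earlier pair differed by about 1,000 pixels, which I put down to the arm and its shadow still settling.
- **Forces:** the largest tube-to-stand force I read was about 6 N of the 25 N allowed. I only sampled it at intervals, so a brief higher peak is possible.
- **Checks that disagreed:** the network's final guesses for the tube's middle were plainly wrong, with low confidence (about 0.5). Its whole-tube estimate was 4 mm higher than expected, which is within its error.

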